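# Shut and lock the lamp module's cover

### The arm

A 7-joint arm with a two-finger parallel gripper is mounted at the origin on the work surface. World frame = base frame: x ahead of the robot, y to its left, z up, the work surface at z = 0. Lengths are in m, angles in rad, forces in N, time in s.
With the tool pointing down it reaches from about 0.375 to 0.925 m from the base axis. Payload 3.1 kg.
Tool frame: the origin (TCP) lies between the finger pads; the fingertips stand 8 mm ahead of it and the grasp point (between the pads) lies 11 mm behind it; z points along the fingers, y is the line along which they close (so a half turn about z gives the same grasp; the last joint's range is limited). The gripper opens to 85 mm and grips with 20 to 120 N. Pads are 22 mm wide; open, the fingers measure 114 mm over their backs; the gripper's body (76 mm by 85 mm) begins 54 mm behind the grasp point. The pads swing forward as they close: fully open they stand 13 mm farther back than shut.
Start: joints at [-1.358, 0.383, 0.044, 1.598, -0.018, 1.161, -0.05], TCP at [0.199, 0.619, 0.239] pointing down, gripper open.
Joint ranges: [-2.61, 2.61], [-0.41, 2.15], [-1.48, 1.57], [0, 2.5], [-1.57, 4.71], [0.05, 1.97], [-2.85, 2.85]. Speed limits (rad/s): [2.79, 2.79, 3.14, 3.14, 3.14, 3.14, 3.14].

### API

Orientations are given as a rotation vector (axis times angle).
In Python, from plant import arm gives the robot as it stands.
- The arm moves only by the shell command python3 -m handwheel 'ROWS'. ROWS is a JSON object of lists of equal length, an entry for each row: "delta_rot": the turn, a rotation vector about the tool's x, y, z in rad, a list of three; "xyz": the shift along the tool's x, y, z in m, a list of three; "gripper": the opening, from 0 (shut) to 1 (fully open). A call has 1 to 8 rows; each row shifts and turns the commanded pose from where the row before left it, along the tool's axes as they then stand; what a row does not reach is not made up. A row lasts 1/10 s, in which the tool goes at most 50 mm and 8.59 degrees, less where a joint would pass 70% of its speed; a pose out of reach is approached as far as the arm can. A call with a gripper value outside its range is refused whole. The fingers move at their own pace and stop on an object; the grip force is fixed at half the most. Time passes only in rows, so rows that do not move let the fingers close. It gives the time, the measured TCP pose, the force, the opening and the grip force at its end, in the units of the state.
- arm.read_state(): the state, without advancing time (a new reading comes with each control period).
- arm.capture(name): name is "scene" or "top"; returns a dict with "pixels" (384x512x3 uint8, blue, green, red), "range_z" (384x512 float32, m along the optical axis (not along the pixel's ray), 0 where there is no reading), "camera_matrix" (3x3 intrinsics, pixels), "eye" and "rotation" of the camera in the world. Camera axes: x right, y down, z forward; pixel columns grow to the right and rows downward; lengths in m; the calibration is good to about 2 mm. A picture is of the moment at which its call begins.
- arm.hand_in(): hands the job in; it is judged then, once.
Trained networks look in a picture, given as the dict that the camera call returned (one of the last four; its "shot" number tells which), for a name from the list of things; names that differ only in an ending like _2 or _b are one class to them, and where a whole thing is asked for, a point or a joint stands for the part that bears it (a point fixed in the world has none). Each returns a list of dicts, best first, with "confidence" (0 to 1); they miss things now and then, are a little off and sometimes report something else, mostly with a low value. They report only what shows in the picture. A call takes as long as a camera call.
- arm.recognise(picture, query): "box" ([left, top, right, bottom] in pixels, round what is visible of it).
- arm.regions_of(picture, query): "pixels" (384x512 bool, what is visible of it) and "box" ([left, top, right, bottom] in pixels, round what is visible of it).
The state is a dict: "clock": time; "qpos": joint angles; "joint_vel": joint speeds; "tau": joint torques, N m; "ee_pos": TCP position; "tcp_rot": TCP orientation; "force": force on the tool from outside, world axes, zero at the start; "moment": the same for the moment, N m; "gripper_width": finger opening in m; "gripper_force": force on a finger pad.
Only numpy, scipy, OpenCV 4.12 (cv2) and the standard library are available. Lean on these libraries where they do the work, as an engineer would, in place of code of your own. Each camera call takes 0.05 s, during which the arm holds its last target. There are 200 camera calls.

### The job

The lamp has been changed: swing the white cover of the leaning lamp module fully shut, then press the orange slotted stud in and, keeping it pressed, turn it clockwise a quarter turn and let it spring back out into its catch. Leave everything else on the counter where it is.

Things in the scene. Friction and masses are not known exactly. Their poses are not given: they have to be found in the camera images.
- module: Slim aluminium lamp tray 150 x 130 x 45 mm on a cradle fixed to the counter (footprint 170 x 120). Origin: centre of the cradle's underside. z up; x level, from its low front (robot side) to its high back; y across. Tray rim and shut cover lean 30 deg, rising to +x: the shut cover's outward normal is (-0.5, 0, 0.866) in this frame. Side fins: 141 mm overall.
- cover_hinge (a point): Middle of the hinge line at the tray's upper back rim, (0.0425, 0, 0.1295) m in the module's frame; does not move. Axes turn with the cover: x from the cover's free edge to the hinge, y along the hinge (the module's y), z out of the outer face. Cover: white plate 150 mm long (x -150 to 0), 130 wide (y), 6 thick (z 0 to 6 mm, outer face at 6).
- cover_edge (a point): Middle of the cover's free edge on its outer face, at (-150, 0, 6) mm in the axes of cover_hinge.
- cover (a joint): Cover angle, rad: 0 fully shut on the tray, grows as the free edge is lifted, to 1.4 at most; starts at 0.6 to 1.1, the free edge pointing to the robot and up. A friction hinge (0.75 N m) holds it where it is left; 3 to 8 N on the outer face near the free edge pushes it down.
- stud_grip (a point): Grip point on the stud's axis, 5 mm below the top of its orange bar (32 long, 12 thick, 26 mm high, black slot along the top). Under the bar a black disc, 32 mm across, its top 21 mm below this point. Axes turn with the stud: x along the bar, y across it, z outward along its axis. Stud out: at (-118, 0, 43) mm in cover_hinge's axes; the axis is square to the cover.
- stud_press (a joint): How far the stud is pushed in along its axis, m: 0 out, 0.008 bottomed. A spring pushes it out with 4 N at 0 and 8 N at the bottom. To pass the cam it must be held at least 4.5 mm in, all through the turn; 6 to 7 mm is a good press. With the stud out, its disc's underside stands 10 mm off the cover. When let go it springs out by itself, at the start or in its catch.
- stud_turn (a joint): Stud angle, rad, growing clockwise seen from outside; 0 = bar along the cover's x (up the slope); starts 0 to 0.3; stop at 1.6. From 0.4 to 1.36 a cam blocks it unless pressed in. Past 1.4, bar across the cover in line with two red marks, it springs out when let go: caught. If turned before the cover is shut, its tongue keeps the cover from shutting. Friction 0.03 N m.
- caddy: White polymer bulb caddy, open box 120 x 170 x 55 mm; origin at centre of its underside. Leave alone.
- filter: Tinted glass heat filter lying flat, 75 x 75 x 6 mm; origin at centre of its underside. Leave alone.
- spudger: Yellow plastic spudger lying along its x, 170 mm long, 7 mm thick; origin at its underside near mid-length. Leave alone.
- bit: Torque bit of titanium, 75 mm long, on a small grey rest; origin at its underside. Leave alone.
- airduster: Standing spray can, 52 mm in diameter, 150 mm high; origin at centre of its underside. Leave alone.
- screwdish: Small steel dish, 70 mm in diameter, 22 mm high; origin at centre of its underside. Leave alone.
- lampcarton: Cardboard lamp carton, 70 x 70 x 110 mm, upright; origin at centre of its underside. Leave alone.

How it is judged:
By the outcome, as a careful person would: the job done as asked, in the order asked, and still so for the second after the job is handed in, with the robot touching nothing.
It also fails if it takes over 48 s, if anything falls off the work surface, if the arm or the gripper's body presses on something with over 40 N, if the wrist force passes 120 N, or if a joint passes its speed limit or range.

## Working session

There is one attempt and no reset: what is moved stays moved. The work goes in short steps, Python scripts to look and compute and a shell command to move; the robot and the scene stay as the last step left them, time stands still between calls to the robot, and variables do not carry over. Pictures are saved under pics/ and viewed, at most 10 in all, crops included, and the job is handed in when it is done.

```bash
ls; mkdir -p pics
cat > h.py <<'E'
import numpy as np, cv2
from plant import arm
from scipy.spatial.transform import Rotation as R
def cloud(p):
    K=np.array(p["camera_matrix"]);z=p["range_z"];v,u=np.mgrid[:384,:512]
    c=np.stack([(u-K[0,2])/K[0,0]*z,(v-K[1,2])/K[1,1]*z,z],-1)
    return c@np.array(p["rotation"]).T+np.array(p["eye"])
E
python3 - <<'E'
from h import *
ims=[]
for n in("scene","top"):
    p=arm.capture(n);ims.append(p["pixels"]);C=cloud(p)
    np.savez(f"{n}.npz",px=p["pixels"],C=C,z=p["range_z"])
    print(n,p["eye"],np.round(p["rotation"],2).tolist())
    for q in("module","cover","stud_turn","stud_grip","cover_edge","airduster","lampcarton","caddy"):
        r=arm.regions_of(p,q)[:2]
        for d in r:
            m=d["pixels"]&(p["range_z"]>0)
            print(q,round(d["confidence"],2),d["box"],np.round(np.median(C[m],0),3) if m.any() else None)
            if q in("cover","stud_turn") and d is r[0]: np.save(f"{n}_{q}.npy",m)
cv2.imwrite("pics/a.png",ims[0]);cv2.imwrite("pics/b.png",ims[1])
print(arm.read_state())
E
```

```text
picsTraceback (most recent call last):
  File "<stdin>", line 4, in <module>
  File "h.py", line 7, in cloud
    return c@np.array(p["rotation"]).T+np.array(p["eye"])
           ~~~~~~~~~~~~~~~~~~~~~~~~~~~^~~~~~~~~~~~~~~~~~~
ValueError: operands could not be broadcast together with shapes (384,512) (3,)
```

```bash
sed -i 's/np.array(p\["rotation"\]).T/R.from_rotvec(p["rotation"]).as_matrix().T/' h.py
python3 - <<'E'
from h import *
ims=[]
for n in("scene","top"):
    p=arm.capture(n);ims.append(p["pixels"]);C=cloud(p)
    np.savez(f"{n}.npz",px=p["pixels"],C=C,z=p["range_z"])
    print(n,p["eye"],np.round(p["rotation"],2).tolist())
    for q in("module","cover","stud_turn","stud_grip","airduster","lampcarton","caddy"):
        r=arm.regions_of(p,q)[:2]
        for d in r:
            m=d["pixels"]&(p["range_z"]>0)
            print(q,round(d["confidence"],2),d["box"],np.round(np.median(C[m],0),3) if m.any() else None)
            if q in("cover","stud_turn") and d is r[0]: np.save(f"{n}_{q}.npy",m)
cv2.imwrite("pics/a.png",ims[0]);cv2.imwrite("pics/b.png",ims[1])
print(arm.read_state())
E
```

```text
scene [1.51722701 0.43561054 0.98976411] [-1.34, -2.09, 0.96]
module 0.82 [258.5, 185.1, 320.9, 252.4] [0.658 0.193 0.131]
cover 0.94 [266.5, 183.1, 320.2, 231.0] [0.624 0.193 0.141]
stud_turn 0.49 [299.4, 185.3, 306.1, 196.2] [0.582 0.206 0.174]
stud_turn 0.49 [265.1, 184.0, 325.6, 226.2] [0.623 0.195 0.141]
stud_grip 0.51 [297.7, 183.4, 308.4, 198.3] [0.583 0.206 0.175]
airduster 0.59 [129.3, 145.3, 146.7, 184.0] [ 0.602 -0.442  0.083]
lampcarton 0.58 [365.1, 219.7, 395.9, 265.8] [0.609 0.478 0.089]
lampcarton 0.35 [264.8, 180.9, 324.8, 226.9] [0.623 0.193 0.141]
caddy 0.69 [360.7, 183.7, 421.5, 233.2] [0.375 0.479 0.035]
top [0.34802056 0.01172783 1.4554622 ] [-2.14, 2.19, -0.16]
module 0.71 [150.8, 126.6, 216.7, 189.3] [0.617 0.18  0.139]
cover 0.77 [150.8, 124.9, 213.8, 188.8] [0.616 0.188 0.14 ]
stud_turn 0.63 [174.5, 165.7, 181.6, 177.4] [0.574 0.198 0.179]
stud_turn 0.55 [391.0, 152.8, 424.9, 178.2] [ 0.582 -0.443  0.136]
stud_grip 0.42 [169.7, 163.2, 183.1, 174.6] [0.574 0.198 0.18 ]
airduster 0.82 [391.3, 153.6, 421.0, 179.8] [ 0.583 -0.444  0.132]
lampcarton 0.71 [71.2, 164.8, 106.5, 193.8] [0.571 0.462 0.106]
caddy 0.59 [49.5, 220.2, 124.8, 278.6] [0.367 0.483 0.01 ]
{'clock': 0.85, 'qpos': array([-1.35784193,  0.38288708,  0.04392959,  1.59789666, -0.01792282,
        1.16119895, -0.04988194]), 'joint_vel': array([-0.0005986 , -0.00101327, -0.00067265, -0.00030595, -0.002105  ,
        0.00148633, -0.000632  ]), 'tau': array([-5.10233458e-04, -4.33409178e+01,  1.02306426e+00, -2.49917078e+01,
        1.05631878e-02,  1.61456715e-03,  4.12770234e-06]), 'ee_pos': array([0.19874691, 0.61887549, 0.23927955]), 'tcp_rot': array([-4.86122379e-01, -3.10372158e+00, -9.72827567e-06]), 'force': array([ 0.40971391, -0.22644881, -0.0301258 ]), 'moment': array([-0.04795783, -0.00732327,  0.01411552]), 'gripper_force': 0.0, 'gripper_width': 0.08520250302058971}
```

View pics/a.png

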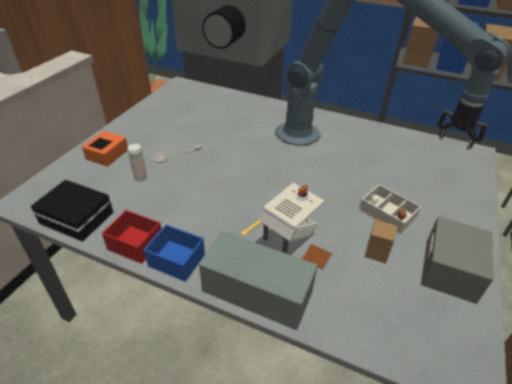

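View pics/b.png

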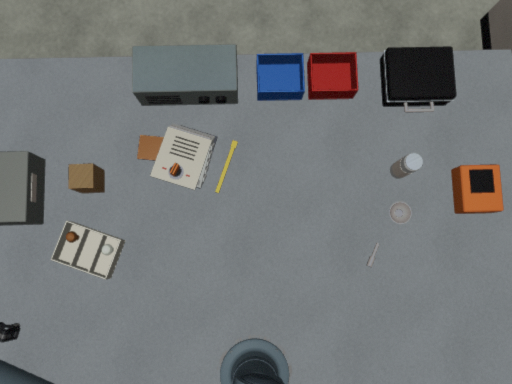

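```bash
cat > fit.py <<'E'
from h import *
from scipy.optimize import least_squares
def pose(X,Y,yaw,a):
    M=R.from_euler('z',yaw); H=np.array([X,Y,0])+M.apply([.0425,0,.1295])
    # shut cover: rotate about y so x axis rises by 30deg; opening lowers rise by a
    return H, M*R.from_euler('y',-(np.pi/6-a))
def fit(n,m,C,px):
    m=cv2.erode(m.astype(np.uint8),np.ones((2,2)))>0
    P=C[m]; hsv=cv2.cvtColor(px,cv2.COLOR_BGR2HSV)[m]
    P=P[(P[:,2]>.09)&(np.linalg.norm(P-np.median(P,0),axis=1)<.13)]
    best=None
    for t in range(300):
        s=P[np.random.default_rng(t).choice(len(P),3,False)]
        v=np.cross(s[1]-s[0],s[2]-s[0]); l=np.linalg.norm(v)
        if l<1e-4: continue
        k=np.abs((P-s[0])@v/l)<.004
        if best is None or k.sum()>best.sum(): best=k
    Q=P[best]; c=Q.mean(0); v=np.linalg.svd(Q-c)[2][2]; v*=np.sign(v[2])
    ex=np.array([1,0,0])-v*v[0]; ex/=np.linalg.norm(ex); ey=np.cross(v,ex)
    r=cv2.minAreaRect(np.stack([(Q-c)@ex,(Q-c)@ey],1).astype(np.float32))
    print(n,len(P),len(Q),"c",c.round(4),"n",v.round(4),"rect",np.round(r[1],4),round(r[2],1),(c+ex*r[0][0]+ey*r[0][1]).round(4))
    return Q
if __name__=="__main__":
    Qs=[]
    for n in("scene","top"):
        d=np.load(n+".npz"); Qs.append(fit(n,np.load(n+"_cover.npy"),d["C"],d["px"]))
    Q=np.vstack(Qs)
    def res(p):
        H,Rc=pose(*p); L=Rc.inv().apply(Q-H)
        o=lambda t,lo,hi:np.maximum(t-hi,0)+np.maximum(lo-t,0)
        # points must be inside rectangle, extremes must reach the edges
        e=[np.percentile(L[:,0],1)+.149,np.percentile(L[:,0],99)+.001,np.percentile(L[:,1],1)+.0645,np.percentile(L[:,1],99)-.0645]
        return np.r_[L[:,2]-.006,o(L[:,0],-.15,0),o(L[:,1],-.065,.065),np.array(e)*10]
    for y0 in(-.5,-.3,0,.3):
        s=least_squares(res,[.66,.19,y0,.8],loss='soft_l1',f_scale=.004); print(s.x.round(4),s.cost)
E
python3 fit.py
python3 - <<'E'
import cv2
a=cv2.imread("pics/a.png")[165:260,235:345];b=cv2.imread("pics/b.png")[110:205,135:245]
cv2.imwrite("pics/c.png",cv2.hconcat([cv2.resize(x,(400,345),interpolation=2) for x in(a,b)]))
E
```

```text
scene 1417 1266 c [0.6289 0.1916 0.1406] n [ 0.0764 -0.0276  0.9967] rect [0.1294 0.1553] 71.8 [0.6215 0.1906 0.1411]
top 2377 1933 c [0.617  0.1853 0.1401] n [ 0.0773 -0.0206  0.9968] rect [0.1268 0.1526] 71.1 [0.6158 0.1861 0.1402]
[ 0.6486  0.1782 -0.3367  0.594 ] 0.0061234697370488485
[ 0.6487  0.1785 -0.3273  0.5941] 0.0061215738445789935
[ 0.6487  0.1785 -0.3273  0.5941] 0.006121573906455279
[ 0.6487  0.1785 -0.3273  0.5941] 0.006121573912954125
```

View pics/c.png

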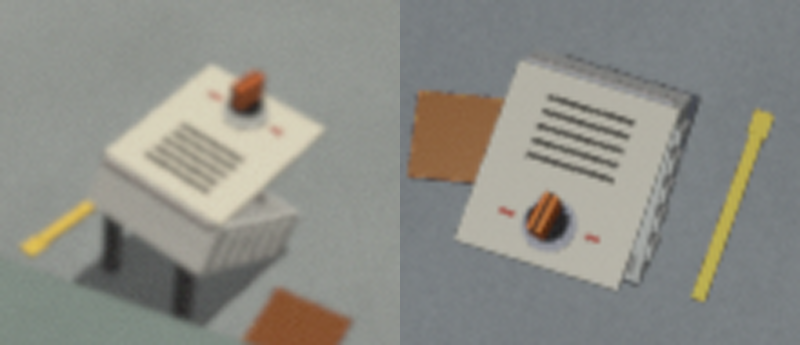

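The crops show the white cover nearly level. In the left crop the stud is at about (247,92); in the right crop it is at about (547,218), with its bar turned slightly clockwise of the cover's x. The fit gives the module at (0.649, 0.178), yaw -0.33 and cover angle 0.594. Next I'll work out the approach with open fingers straddling the stud.

```bash
cat > go.py <<'E'
# usage: go.py angle xc zc [spin]: offset (tool axes) from present TCP to TCP at cover point (xc,0,zc) mm at cover angle, spin clockwise
import sys
from fit import *
MOD=(.6487,.1785,-.33)
def target(a,xc,zc,spin=0):
    H,Rc=pose(*MOD,a)
    T=Rc*R.from_matrix(np.array([[-1,0,0],[0,1,0],[0,0,-1]]).T)*R.from_euler('z',spin)
    return H+Rc.apply([xc/1e3,0,zc/1e3]),T
if __name__=="__main__":
    s=arm.read_state(); p=np.array(s["ee_pos"]);r=R.from_rotvec(s["tcp_rot"])
    P,T=target(*map(float,sys.argv[1:]))
    H,Rc=pose(*MOD,float(sys.argv[1]))
    print("t",round(s["clock"],2),"tcp",p.round(4),"target",P.round(4),"in cover axes mm",(Rc.inv().apply(p-H)*1e3).round(1))
    print("shift tool mm",(r.inv().apply(P-p)*1e3).round(1),"rotvec tool",(r.inv()*T).as_rotvec().round(3))
    print("q",np.round(s["qpos"],2),"F",np.round(s["force"],1),"w",round(s["gripper_width"],4),s["gripper_force"])
E
python3 go.py .594 -118 110; python3 go.py .594 -118 20
```

```text
t 0.85 tcp [0.1987 0.6189 0.2393] target [0.5849 0.2004 0.2475] in cover axes mm [-617.1  270.8   66.5]
shift tool mm [-495.6 -280.4   -8.3] rotvec tool [-0.001  0.07   0.019]
q [-1.36  0.38  0.04  1.6  -0.02  1.16 -0.05] F [ 0.4 -0.2 -0. ] w 0.0852 0.0
t 0.85 tcp [0.1987 0.6189 0.2393] target [0.5789 0.2024 0.1578] in cover axes mm [-617.1  270.8   66.5]
shift tool mm [-489.3 -280.3   81.5] rotvec tool [-0.001  0.07   0.019]
q [-1.36  0.38  0.04  1.6  -0.02  1.16 -0.05] F [ 0.4 -0.2 -0. ] w 0.0852 0.0
```

```bash
python3 -m handwheel '{"xyz":[[-0.031,-0.0175,-0.002],[-0.031,-0.0175,-0.002],[-0.031,-0.0175,-0.002],[-0.031,-0.0175,-0.002],[-0.031,-0.0175,0],[-0.031,-0.0175,0],[-0.031,-0.0175,0],[-0.031,-0.0175,0]],"delta_rot":[[0,0,0],[0,0,0],[0,0,0],[0,0,0],[0,0,0],[0,0,0],[0,0,0],[0,0,0]],"gripper":[1,1,1,1,1,1,1,1]}'
python3 -m handwheel '{"xyz":[[-0.031,-0.0175,0],[-0.031,-0.0175,0],[-0.031,-0.0175,0],[-0.031,-0.0175,0],[-0.031,-0.0175,0],[-0.031,-0.0175,0],[-0.031,-0.0175,0],[-0.031,-0.0175,0]],"delta_rot":[[0,0,0],[0,0,0],[0,0,0],[0,0,0],[0,0,0],[0,0,0],[0,0,0],[0,0.07,0.02]],"gripper":[1,1,1,1,1,1,1,1]}'
python3 -m handwheel '{"xyz":[[0,0,0],[0,0,0]],"delta_rot":[[0,0,0],[0,0,0]],"gripper":[1,1]}'
python3 go.py .594 -118 20
```

```text
clock: 1.65
ee_pos: [0.393, 0.4086, 0.2476]
tcp_rot: [0.486, 3.104, 0.001]
force: [0.3, -0.3, -0.7]
gripper_width: 0.0853
gripper_force: 0.0
clock: 2.45
ee_pos: [0.5844, 0.2019, 0.2477]
tcp_rot: [-0.5, -3.029, -0.02]
force: [0.7, 0.8, -0.5]
gripper_width: 0.086
gripper_force: 0.0
clock: 2.65
ee_pos: [0.5867, 0.1983, 0.247]
tcp_rot: [-0.513, -3.03, -0.015]
force: [-0.6, 1.4, 0.5]
gripper_width: 0.0857
gripper_force: 0.0
t 2.65 tcp [0.5867 0.1983 0.247 ] target [0.5789 0.2024 0.1578] in cover axes mm [-115.6   -1.4  109.7]
shift tool mm [ 2.5  1.5 89.7] rotvec tool [-0.001  0.001 -0.005]
q [-0.64  0.36  0.34  1.64 -0.17  1.22  0.98] F [-0.6  1.4  0.5] w 0.0857 0.0
```

```bash
python3 -m handwheel '{"xyz":[[0.0025,0.0015,0.03],[0,0,0.03],[0,0,0.02],[0,0,0.008],[0,0,0]],"delta_rot":[[0,0,0],[0,0,0],[0,0,0],[0,0,0],[0,0,0]],"gripper":[1,1,1,1,1]}'
python3 go.py .594 -118 8; for a in .45 .3 .15 0; do python3 go.py $a -118 3 | sed -n 2p; done
python3 - <<'E'
from h import *
p=arm.capture("top");q=arm.capture("scene")
cv2.imwrite("pics/d.png",cv2.hconcat([cv2.resize(x,(400,345),interpolation=2) for x in(q["pixels"][145:260,225:345],p["pixels"][110:205,135:245])]))
E
```

```text
clock: 3.15
ee_pos: [0.5758, 0.2061, 0.1584]
tcp_rot: [-0.501, -3.028, -0.015]
force: [-0.5, -0.3, 0.4]
gripper_width: 0.0852
gripper_force: 0.0
t 3.15 tcp [0.5758 0.2061 0.1584] target [0.5781 0.2027 0.1458] in cover axes mm [-122.1    2.5   20.4]
shift tool mm [-4.1 -2.5 12.4] rotvec tool [-0.002 -0.002  0.002]
q [-0.64  0.44  0.32  1.73 -0.2   1.06  1.  ] F [-0.5 -0.3  0.4] w 0.0852 0.0
shift tool mm [-5.  -2.5 34.4] rotvec tool [-0.002 -0.146  0.002]
shift tool mm [-8.4 -2.4 51.7] rotvec tool [-0.002 -0.296  0.002]
shift tool mm [-14.4  -2.4  68.3] rotvec tool [-0.002 -0.446  0.002]
shift tool mm [-22.8  -2.4  83.9] rotvec tool [-0.002 -0.596  0.002]
```

View pics/d.png

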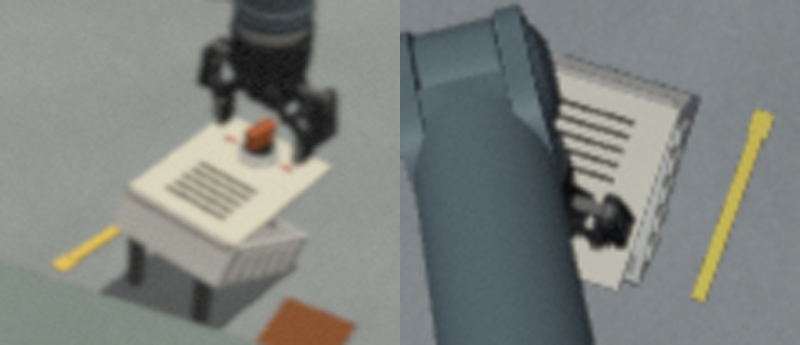

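```bash
python3 -m handwheel '{"xyz":[[-0.004,-0.0025,0.008],[0,0,0.008],[0,0,0.006],[0,0,0.006],[0,0,0.006],[0,0,0]],"delta_rot":[[0,0,0],[0,0,0],[0,-0.05,0],[0,-0.05,0],[0,-0.05,0],[0,0,0]],"gripper":[1,1,1,1,1,1]}'
python3 go.py .444 -118 3;python3 go.py .294 -118 3
python3 - <<'E'
from h import *
q=arm.capture("scene")
cv2.imwrite("pics/e.png",cv2.resize(q["pixels"][145:260,225:345],(600,575),interpolation=2))
E
```

```text
clock: 3.85
ee_pos: [0.5779, 0.2018, 0.1247]
tcp_rot: [0.503, 3.022, -0.022]
force: [-0.8, 0.2, -0.5]
gripper_width: 0.0852
gripper_force: 0.0
t 3.85 tcp [0.5779 0.2018 0.1247] target [0.5774 0.2029 0.1231] in cover axes mm [-117.1   -0.9    4.5]
shift tool mm [0.9 0.9 1.5] rotvec tool [-0.001 -0.001  0.   ]
q [-0.72  0.42  0.35  1.85 -0.11  0.84  0.91] F [-0.8  0.2 -0.5] w 0.0852 0.0
t 3.85 tcp [0.5779 0.2018 0.1247] target [0.5796 0.2022 0.1056] in cover axes mm [-115.1   -0.9   22. ]
shift tool mm [ 0.1  0.9 19.2] rotvec tool [-0.001 -0.151  0.001]
q [-0.72  0.42  0.35  1.85 -0.11  0.84  0.91] F [-0.8  0.2 -0.5] w 0.0852 0.0
```

View pics/e.png

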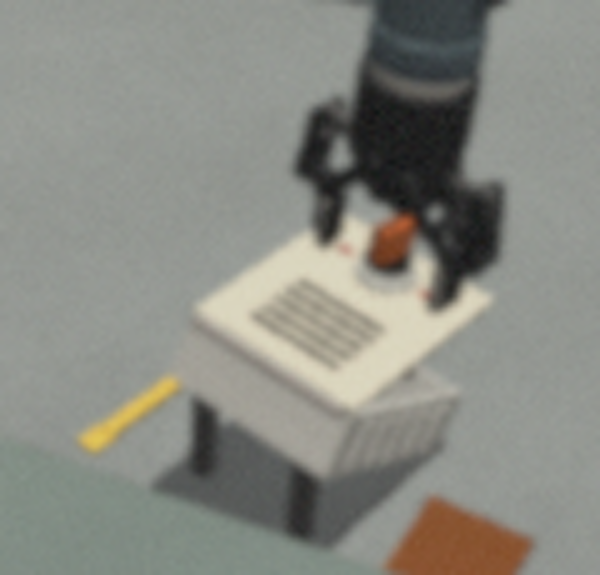

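```bash
python3 -m handwheel '{"xyz":[[0,0.0005,0.0065],[0,0,0.0065],[0,0,0.0065],[0,0,0]],"delta_rot":[[0,-0.05,0],[0,-0.05,0],[0,-0.05,0],[0,0,0]],"gripper":[1,1,1,1]}'
python3 go.py .294 -118 1
python3 -m handwheel '{"xyz":[[0,0,0.006],[0,0,0.006],[0,0,0.006],[0,0,0]],"delta_rot":[[0,-0.05,0],[0,-0.05,0],[0,-0.05,0],[0,0,0]],"gripper":[1,1,1,1]}'
python3 go.py .144 -118 1;python3 go.py 0 -118 1
python3 - <<'E'
from h import *
q=arm.capture("scene")
cv2.imwrite("pics/f.png",cv2.resize(q["pixels"][145:260,225:345],(600,575),interpolation=2))
E
```

```text
clock: 4.3
ee_pos: [0.5807, 0.2016, 0.1054]
tcp_rot: [0.478, 2.877, -0.058]
force: [-0.5, -0.4, 0.3]
gripper_width: 0.0855
gripper_force: 0.0
t 4.3 tcp [0.5807 0.2016 0.1054] target [0.58   0.202  0.1036] in cover axes mm [-116.8   -0.2    2.5]
shift tool mm [1.2 0.2 1.5] rotvec tool [-0.002 -0.001  0.001]
q [-0.83  0.41  0.41  1.94  0.01  0.66  0.77] F [-0.5 -0.4  0.3] w 0.0855 0.0
clock: 4.7
ee_pos: [0.5857, 0.2, 0.0881]
tcp_rot: [0.453, 2.73, -0.091]
force: [-0.3, -0.1, -0.6]
gripper_width: 0.0852
gripper_force: 0.0
t 4.7 tcp [0.5857 0.2    0.0881] target [0.5849 0.2004 0.0867] in cover axes mm [-1.167e+02 -1.000e-01  2.000e+00]
shift tool mm [1.3 0.1 1. ] rotvec tool [-0.002 -0.001  0.001]
q [-0.98  0.43  0.52  2.03  0.17  0.49  0.57] F [-0.3 -0.1 -0.6] w 0.0852 0.0
t 4.7 tcp [0.5857 0.2    0.0881] target [0.5918 0.198  0.0714] in cover axes mm [-1.152e+02 -1.000e-01  1.870e+01]
shift tool mm [ 0.2  0.2 17.9] rotvec tool [-0.002 -0.145  0.002]
q [-0.98  0.43  0.52  2.03  0.17  0.49  0.57] F [-0.3 -0.1 -0.6] w 0.0852 0.0
```

View pics/f.png

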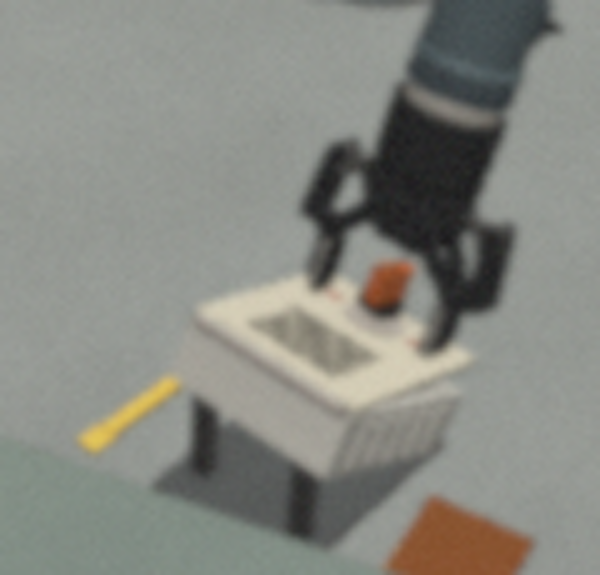

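```bash
python3 -m handwheel '{"xyz":[[0,0,0.006],[0,0,0.006],[0,0,0.005],[0,0,0.002],[0,0,0]],"delta_rot":[[0,-0.05,0],[0,-0.05,0],[0,-0.046,0],[0,0,0],[0,0,0]],"gripper":[1,1,1,1,1]}'
python3 go.py 0 -118 1
```

```text
clock: 5.25
ee_pos: [0.5953, 0.1976, 0.0742]
tcp_rot: [0.433, 2.584, -0.117]
force: [-15.2, -0.9, 22.8]
gripper_width: 0.0855
gripper_force: 12.9
t 5.25 tcp [0.5953 0.1976 0.0742] target [0.5918 0.198  0.0714] in cover axes mm [-113.6    0.7    1.7]
shift tool mm [ 4.4 -0.7  0.7] rotvec tool [-0.001  0.003 -0.001]
q [-1.18  0.52  0.69  2.09  0.31  0.32  0.35] F [-15.2  -0.9  22.8] w 0.0855 12.890384132042527
```

```bash
python3 -m handwheel '{"xyz":[[0,0,-0.015],[0.002,0,-0.02],[0.002,-0.0005,-0.025],[0,0,-0.020],[0,0,0],[0,0,0]],"delta_rot":[[0,0,0],[0,0,0],[0,0,0],[0,0,0],[0,0,0],[0,0,0]],"gripper":[1,1,1,1,1,1]}'
python3 go.py 0 -118 34
cat > look.py <<'E'
from go import *
import sys
H,Rc=pose(*MOD,0)
for n in("scene","top"):
    p=arm.capture(n);C=cloud(p);hsv=cv2.cvtColor(p["pixels"],cv2.COLOR_BGR2HSV);L=Rc.inv().apply((C-H).reshape(-1,3)).reshape(C.shape)*1e3
    near=(L[...,0]>-165)&(L[...,0]<15)&(np.abs(L[...,1])<75)&(p["range_z"]>0)
    w=near&(hsv[...,1]<60)&(hsv[...,2]>130)&(np.abs(L[...,2]-6)<15)
    if w.sum()>50:
        A=np.c_[L[w][:,:2],np.ones(w.sum())];s=np.linalg.lstsq(A,L[w][:,2],rcond=None)[0]
        print(n,"cover z=ax+by+c",s.round(3),w.sum(), "z at hinge/edge",round(s[2],1),round(s[2]-150*s[0],1))
    o=near&(hsv[...,0]<15)&(hsv[...,1]>130)&(L[...,2]>15)
    if o.sum()>5:
        Q=L[o];print(n,"orange",o.sum(),"mean",Q.mean(0).round(1),"min",Q.min(0).round(1),"max",Q.max(0).round(1))
        t=Q[Q[:,2]>Q[:,2].max()-9];u=np.linalg.svd((t-t.mean(0))[:,:2])[2][0];print(" top",len(t),t.mean(0).round(1),"axis deg (+ccw)",np.degrees(np.arctan(u[1]/u[0])).round(1))
    if n=="scene": P=p["pixels"]
cv2.imwrite(f"pics/{sys.argv[1]}.png",cv2.resize(P[145:260,225:345],(600,575),interpolation=2))
E
python3 look.py g
```

```text
clock: 5.85
ee_pos: [0.5533, 0.211, 0.1393]
tcp_rot: [0.432, 2.585, -0.116]
force: [-0.2, -0.4, -1.0]
gripper_width: 0.0854
gripper_force: 0.0
t 5.85 tcp [0.5533 0.211  0.1393] target [0.5761 0.2034 0.0999] in cover axes mm [-119.2   -0.2   80.1]
shift tool mm [-1.1  0.2 46.1] rotvec tool [-0.     0.002 -0.001]
q [-1.38  0.34  0.82  2.14  0.39  0.48  0.29] F [-0.2 -0.4 -1. ] w 0.0854 0.0
scene cover z=ax+by+c [-0.037 -0.028  3.69 ] 759 z at hinge/edge 3.7 9.2
scene orange 44 mean [-112.4    4.1   37.2] min [-130.6   -2.4   24.7] max [-100.2    8.2   49.5]
 top 16 [-112.3    4.1   45.2] axis deg (+ccw) -13.4
top cover z=ax+by+c [-3.000e-03  8.000e-03  6.327e+00] 2030 z at hinge/edge 6.3 6.7
top orange 65 mean [-116.    -2.7   42.9] min [-136.3   -9.8   19. ] max [-103.7   10.8   54.6]
 top 39 [-117.6   -2.4   49.5] axis deg (+ccw) -8.0
```

View pics/g.png

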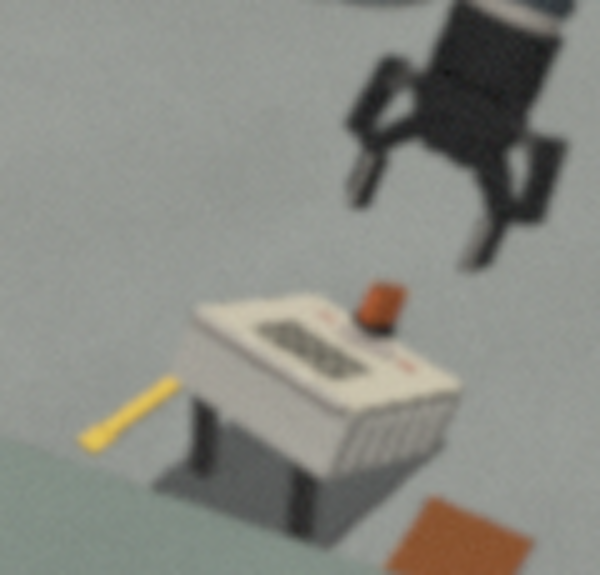

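```bash
python3 -m handwheel '{"xyz":[[-0.001,0,0.015],[0,0,0.015],[0,0,0.0155],[0,0,0],[0,0,0]],"delta_rot":[[0,0,0.08],[0,0,0.08],[0,0,0],[0,0,0],[0,0,0]],"gripper":[1,1,1,1,1]}'
python3 go.py 0 -118 34 .16
python3 -m handwheel '{"xyz":[[0,0,0],[0,0,0],[0,0,0],[0,0,0],[0,0,0],[0,0,0],[0,0,0],[0,0,0]],"delta_rot":[[0,0,0],[0,0,0],[0,0,0],[0,0,0],[0,0,0],[0,0,0],[0,0,0],[0,0,0]],"gripper":[0,0,0,0,0,0,0,0]}'
python3 go.py 0 -118 34 .16;python3 look.py i
```

```text
clock: 6.45
ee_pos: [0.575, 0.2017, 0.0992]
tcp_rot: [0.637, 2.539, -0.065]
force: [0.9, -0.7, 0.2]
gripper_width: 0.0853
gripper_force: 0.0
t 6.45 tcp [0.575  0.2017 0.0992] target [0.5761 0.2034 0.0999] in cover axes mm [-118.9   -1.9   33.7]
shift tool mm [-0.5  2.  -0.4] rotvec tool [-0.003  0.003 -0.   ]
q [-1.29  0.46  0.78  2.12  0.29  0.37  0.21] F [ 0.9 -0.7  0.2] w 0.0853 0.0
clock: 7.25
ee_pos: [0.5751, 0.2031, 0.1]
tcp_rot: [0.635, 2.539, -0.061]
force: [-1.2, 0.6, 0.8]
gripper_width: 0.011
gripper_force: 62.4
t 7.25 tcp [0.5751 0.2031 0.1   ] target [0.5761 0.2034 0.0999] in cover axes mm [-118.8   -0.6   34.6]
shift tool mm [-0.7  0.7  0.6] rotvec tool [-0.     0.002 -0.   ]
q [-1.29  0.46  0.78  2.12  0.29  0.37  0.21] F [-1.2  0.6  0.8] w 0.011 62.44794487953186
scene cover z=ax+by+c [-0.036 -0.031  3.755] 765 z at hinge/edge 3.8 9.2
scene orange 21 mean [-105.6    0.7   37.7] min [-109.7   -3.7   25.2] max [-102.9    5.5   50.9]
 top 7 [-105.     1.    47.2] axis deg (+ccw) 52.3
top cover z=ax+by+c [-2.000e-03  5.000e-03  6.217e+00] 1890 z at hinge/edge 6.2 6.5
top orange 48 mean [-113.8   -1.3   46.7] min [-133.3  -10.    20.2] max [-103.6    5.9  106.7]
 top 1 [-108.1   -6.5  106.7] axis deg (+ccw) 0.0
```

View pics/i.png

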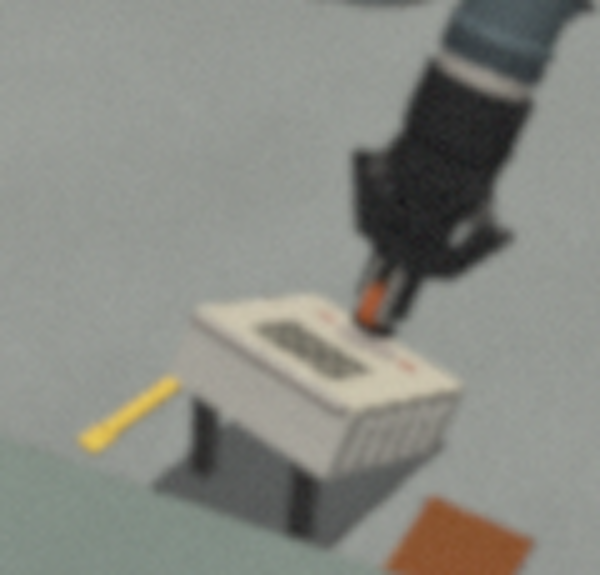

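```bash
python3 -m handwheel '{"xyz":[[0,0.001,0.002],[0,0,0.0025],[0,0,0.0025],[0,0,0],[0,0,0]],"delta_rot":[[0,0,0],[0,0,0],[0,0,0],[0,0,0],[0,0,0]],"gripper":[0,0,0,0,0]}'
python3 go.py 0 -118 28 .16
```

```text
clock: 7.85
ee_pos: [0.5785, 0.2022, 0.0937]
tcp_rot: [0.636, 2.539, -0.063]
force: [-4.4, -1.1, 3.9]
gripper_width: 0.0104
gripper_force: 63.0
t 7.85 tcp [0.5785 0.2022 0.0937] target [0.579  0.2024 0.0947] in cover axes mm [-118.8   -0.4   27.3]
shift tool mm [-0.8  0.5 -0.7] rotvec tool [-0.002  0.002 -0.   ]
q [-1.27  0.48  0.77  2.12  0.28  0.36  0.22] F [-4.4 -1.1  3.9] w 0.0104 62.99799084663391
```

```bash
python3 -m handwheel '{"xyz":[[0,0,0],[0,0,0],[0,0,0],[0,0,0],[0,0,0],[0,0,0]],"delta_rot":[[0,0,0.1],[0,0,0.1],[0,0,0.1],[0,0,0.1],[0,0,0.1],[0,0,0]],"gripper":[0,0,0,0,0,0]}'
python3 go.py 0 -118 28 .66
```

```text
clock: 8.45
ee_pos: [0.5781, 0.2016, 0.0936]
tcp_rot: [1.246, 2.305, 0.111]
force: [-5.4, -3.2, 6.3]
gripper_width: 0.0103
gripper_force: 63.1
t 8.45 tcp [0.5781 0.2016 0.0936] target [0.579  0.2024 0.0947] in cover axes mm [-119.1   -1.    27.2]
shift tool mm [-0.2  1.5 -0.8] rotvec tool [-0.002  0.003 -0.   ]
q [-1.35  0.52  0.87  2.12  0.09  0.35 -0.12] F [-5.4 -3.2  6.3] w 0.0103 63.06695222854614
```

```bash
python3 -m handwheel '{"xyz":[[0,0.0005,0],[0,0.0005,0],[0,0,0],[0,0,0],[0,0,0],[0,0,0],[0,0,0],[0,0,0]],"delta_rot":[[0,0,0.1],[0,0,0.1],[0,0,0.1],[0,0,0.1],[0,0,0.1],[0,0,0.1],[0,0,0.1],[0,0,0]],"gripper":[0,0,0,0,0,0,0,0]}'
python3 go.py 0 -118 28 1.36
python3 -m handwheel '{"xyz":[[0,0,0],[0,0,0],[0,0,0]],"delta_rot":[[0,0,0.1],[0,0,0.08],[0,0,0]],"gripper":[0,0,0]}'
python3 go.py 0 -118 28 1.54;python3 -c "from h import *;print(arm.read_state()['moment'])"
```

```text
clock: 9.25
ee_pos: [0.5775, 0.2013, 0.0929]
tcp_rot: [1.993, 1.767, 0.344]
force: [-7.3, -2.9, 3.9]
gripper_width: 0.0109
gripper_force: 63.2
t 9.25 tcp [0.5775 0.2013 0.0929] target [0.579  0.2024 0.0947] in cover axes mm [-119.9   -1.5   26.9]
shift tool mm [ 1.   2.1 -1.1] rotvec tool [-0.002  0.005  0.001]
q [-1.45  0.59  1.    2.12 -0.19  0.35 -0.56] F [-7.3 -2.9  3.9] w 0.0109 63.17505240440369
clock: 9.55
ee_pos: [0.5773, 0.2013, 0.0928]
tcp_rot: [2.157, 1.591, 0.4]
force: [-7.4, -2.5, 3.9]
gripper_width: 0.0109
gripper_force: 63.3
t 9.55 tcp [0.5773 0.2013 0.0928] target [0.579  0.2024 0.0947] in cover axes mm [-120.1   -1.5   26.9]
shift tool mm [ 1.5  2.1 -1.1] rotvec tool [-0.002  0.006  0.001]
q [-1.47  0.61  1.03  2.12 -0.27  0.35 -0.68] F [-7.4 -2.5  3.9] w 0.0109 63.27107906341553
[-0.3647583   1.36056583 -0.46296769]
```

```bash
python3 -m handwheel '{"xyz":[[0,0,0],[0,0,0],[0,0,0],[0,0,0],[0,0,-0.01],[0,0,-0.03],[0,0,-0.04],[0,0,0]],"delta_rot":[[0,0,0],[0,0,0],[0,0,0],[0,0,0],[0,0,0],[0,0,0],[0,0,0],[0,0,0]],"gripper":[0.6,0.6,0.6,0.6,0.6,0.6,0.6,0.6]}'
python3 -m handwheel '{"xyz":[[0,0,-0.04],[0,0,-0.04],[0,0,-0.04],[0,0,0]],"delta_rot":[[0,0,0],[0,0,0],[0,0,0],[0,0,0]],"gripper":[0.6,0.6,0.6,0.6]}'
python3 look.py k
```

```text
clock: 10.35
ee_pos: [0.5415, 0.222, 0.1663]
tcp_rot: [2.151, 1.598, 0.419]
force: [0.8, 0.4, 0.5]
gripper_width: 0.0511
gripper_force: 0.0
clock: 10.75
ee_pos: [0.4919, 0.24, 0.2439]
tcp_rot: [2.168, 1.614, 0.39]
force: [0.2, 0.3, -0.7]
gripper_width: 0.051
gripper_force: 0.0
scene cover z=ax+by+c [-0.037 -0.026  3.814] 756 z at hinge/edge 3.8 9.3
scene orange 63 mean [-115.7    2.5   37.1] min [-120.8  -11.3   23. ] max [-108.1   17.5   50.8]
 top 22 [-116.1    2.3   45.7] axis deg (+ccw) 89.1
top cover z=ax+by+c [-4.000e-03  2.000e-03  6.211e+00] 2035 z at hinge/edge 6.2 6.9
top orange 75 mean [-117.3   -2.4   40.7] min [-126.1  -17.3   21.1] max [-113.1   12.8   51.7]
 top 42 [-119.    -2.    47.8] axis deg (+ccw) -85.7
```

View pics/k.png

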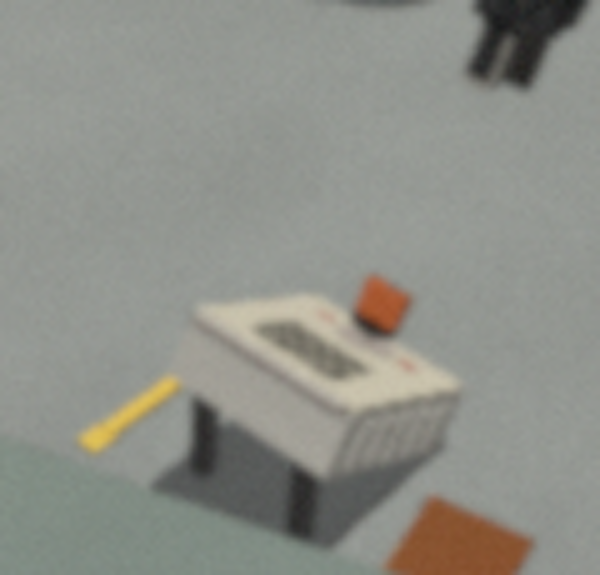

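The stud's bar (about (385,303) in the crop) lies across the cover in line with the red marks. It stands at its full out height, and the cover is flat on the tray.

```bash
python3 -c "from plant import arm;print(arm.hand_in())"
```

```text
the job is handed in; nothing more can be done
None
```

I swung the cover shut, pressed the stud in and turned it about a quarter turn clockwise. The last images show it sprung back out across the cover, in line with the red marks. The job is handed in at about 11 s; no verdict came back.

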